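Drop the red pipe caps from the drop-bottom bin into the shipping carton

ROBOT

A 6-joint arm with a two-finger parallel gripper is mounted at the origin on the work surface. World frame = base frame: x ahead of the robot, y to its left, z up, the work surface at z = 0. Lengths are in m, angles in rad, forces in N, time in s.
With the tool pointing down it reaches from about 0.375 to 0.9 m from the base axis. Payload 3.1 kg.
Tool frame: the origin (TCP) lies between the finger pads; the fingertips stand 14 mm ahead of it and the grasp point (between the pads) lies 5 mm behind it; x points along the fingers, y is the direction in which the jaws open and shut, and the axes are right-handed (so a half turn about x gives the same grasp; the last joint's range is limited). The gripper opens to 85 mm and grips with 20 to 120 N. Pads are 22 mm wide; open, the fingers measure 114 mm over their backs; the gripper's body (76 mm by 85 mm) begins 54 mm behind the grasp point. The pads swing forward as they close: fully open they stand 13 mm farther back than shut.
Start: joints at [1.129, 0.527, 1.433, -0, 1.181, -0.178], TCP at [0.162, 0.604, 0.245] pointing down, gripper open.
Joint ranges: [-3.08, 3.08], [-0.75, 2.2], [0.22, 2.44], [-1.43, 4.57], [0, 2.65], [-2.85, 2.85]. Speed limits (rad/s): [2.79, 2.79, 3.14, 3.14, 3.14, 3.14].

INTERFACE

Orientations are given as a unit quaternion [x, y, z, w].
In Python, from bench import arm gives the robot as it stands. The module is installed in compiled form; this text tells all that it offers.
- The arm moves only by the tool move_arm, never from a script. Its argument "deltas" is a list that holds one entry, the list of rows, each a list of 7 numbers: the turn, a rotation vector about the tool's x, y, z scaled (see below), then the shift along the tool's x, y, z scaled (see below), then the gripper's target within -1 to 1 (fully open at 1, half-way at 0, shut at -1). In form: [[[wx, wy, wz, dx, dy, dz, claw], ...]]. A call has 1 to 5 rows; each row is the pose to reach, as a shift and turn from the pose measured when the call began, along the tool's axes at that moment, turning the shorter way round; what a row does not reach only later rows make up. The controller multiplies each number of a shift by 15 cm and each number of a turn by 2 pi rad. A row lasts 1/10 s, in which the tool goes at most 50 mm and 8.59 degrees, less where a joint would pass 70% of its speed; a pose out of reach is approached as far as the arm can. A call with a number of a shift or a turn outside -1 to 1 is refused whole. A call with a gripper value outside its range is refused whole. The fingers move at their own pace and stop on an object; "squeeze" is the grip in N (left out, the last holds). Time passes only in rows, so rows that repeat a pose let the fingers close. It gives the time, the measured TCP pose, the force and the opening at its end, in the units of the state.
- arm.observe(): the state, without advancing time (a new reading comes with each control period).
- arm.capture(name): name is "scene" or "top" or "wrist"; returns a dict with "color" (384x512x3 uint8, red, green, blue), "intrinsics" (3x3 intrinsics, pixels), "eye" and "orientation" of the camera in the world. Camera axes: x right, y down, z forward; pixel columns grow to the right and rows downward; lengths in m; the calibration is good to about 2 mm. A picture is of the moment at which its call begins. There is no depth.
- arm.finish_job(): hands the job in, once; it reports no verdict.
The state is a dict: "time_s": time; "joint_positions": joint angles; "qvel": joint speeds; "effort": joint torques, N m; "position": TCP position; "tcp_rot": TCP orientation; "contact_force": force on the tool from outside, world axes, zero at the start; "ft_torque": the same for the moment, N m; "grip_width": finger opening in m.
Only numpy, scipy, OpenCV 4.12 (cv2) and the standard library are available. Lean on these libraries where they do the work, as an engineer would, in place of code of your own. Each camera call takes 0.05 s, during which the arm holds its last target. There are 200 camera calls.

TASK

On the packing bench stand two drop-bottom bins, each over an open cardboard carton. Empty the one that holds the red pipe caps: swing its yellow-knobbed crank out until the latch lets go and the hinged floor drops open, so that all three caps fall into the carton below. Keep the other bin, with the black couplings, shut, and let go of the crank at the end.

Things in the scene. Friction and masses are not known exactly. Their poses are not given: they have to be found in the camera images.
- red_knob (a point): centre of the upright yellow knob on the latch crank of the bin with the red caps: round, vertical, 22 mm across, 40 mm high, top 318 mm and centre 298 mm above the table. It stands on a flat dark crank arm 18 mm wide, whose top is 278 mm above the table. The crank's vertical shaft lies 85 mm from the knob along the minus y axis of this point's frame, which turns with the crank (z up)
- red_latch (a joint): angle of that crank: 0 rad shut, the arm along the bin's front (robot side) wall with the knob at its left end as the robot sees it; starts at 0 to 0.2; grows counter-clockwise seen from above, the knob first coming towards the robot; the latch lets go at about 0.9, the stop is at 1.4. It stays where left and resists with about 1 N at the knob
- red_bin: the bin with the red caps, fixed to the table: open-topped sheet-metal box 128 (x) by 178 (y) mm, rim 256 mm high, on four blue posts 150 by 222 mm over all; origin on the table under its centre, x towards its far side; the crank shaft stands 110 mm from the centre towards minus x
- red_floor (a joint): hinged steel floor of the bin with the red caps, hinged along the bin's far side: 0 rad shut (level), growing as it drops, 1.4 rad hanging fully open; it falls by its own weight once the latch lets go and is not sprung
- black_floor (a joint): the same floor of the other, identical bin, which holds three black couplings and stands beside the first, 300 to 440 mm away (either may be on the left): 0 rad shut; it has a like crank, which is to be left alone
- red_carton: open cardboard carton standing loose on the table under the bin with the red caps: 200 (x) by 170 (y) by 70 mm high, walls 4 mm; origin at the centre of its underside, z up
- red_cap1_mid (a point): red plastic pipe cap, a stepped disc 50 mm across and 16 mm thick, 20 to 45 g; the point is its centre. It starts lying flat on the floor of its bin, 200 mm above the table
- red_cap2_mid (a point): red plastic pipe cap, a stepped disc 50 mm across and 16 mm thick, 20 to 45 g; the point is its centre. It starts lying flat on the floor of its bin, 200 mm above the table
- red_cap3_mid (a point): red plastic pipe cap, a stepped disc 50 mm across and 16 mm thick, 20 to 45 g; the point is its centre. It starts lying flat on the floor of its bin, 200 mm above the table
Mind the look-alikes: they are no part of the job. What is shaped like the part that bears red_cap3_mid but purple is not meant.

How it is judged:
By the outcome, as a careful person would: the job done as asked, in the order asked, and still so for the second after the job is handed in, with the robot touching nothing.
It also fails if it takes over 34 s, if anything falls off the work surface, if the arm or the gripper's body presses on something with over 40 N, if the wrist force passes 120 N, or if a joint passes its speed limit or range.

## Working session

There is one attempt and no reset: what is moved stays moved. The work goes in short steps, Python scripts to look and compute and a tool call to move; the robot and the scene stay as the last step left them, time stands still between calls to the robot, and variables do not carry over. Pictures are saved under pics/ and viewed, about 8 in all and at most 12, crops included, and the job is handed in when it is done.

Besides the shell and the picture viewer there is one more tool, called as name([rows], argument=value, ...), one row to a line, values as JSON. move_arm: Moves the arm, as the interface text tells. Shifts and turns lie within -1 to 1; 1 stands for 15 cm of shift or 2 pi rad of turn. Its arguments: {"type":"object","properties":{"deltas":{"type":"array","items":{"type":"array","items":{"type":"array","items":{"type":"number","minimum":-1,"maximum":1}}}},"squeeze":{"type":"number"}},"required":["deltas"]}

```bash
mkdir -p pics
cat > h.py <<'E'
import numpy as np, cv2
from scipy.spatial.transform import Rotation as R
from bench import arm
def cap(n,f=None):
    c=arm.capture(n)
    if f: cv2.imwrite('pics/'+f,c['color'][:,:,::-1])
    return c
def Rc(c):
    o=np.array(c['orientation'],float)
    return o if o.shape==(3,3) else R.from_quat(o).as_matrix()
def ray(c,u,v,z):
    d=Rc(c)@np.linalg.inv(np.array(c['intrinsics']))@np.array([u,v,1.]); e=np.array(c['eye'])
    return e+d*(z-e[2])/d[2]
def proj(c,p):
    q=np.array(c['intrinsics'])@Rc(c).T@(np.array(p)-c['eye']); return q[:2]/q[2]
E
python3 - <<'E'
from h import *
a=cap('scene','s1.png');b=cap('top','t1.png')
for c in(a,b):
    print(c['eye'],c['orientation'],c['intrinsics'])
    h=cv2.cvtColor(c['color'],cv2.COLOR_RGB2HSV)
    for nm,lo,hi in(('y',(22,120,100),(35,255,255)),('r',(0,150,80),(8,255,255))):
        n,_,s,ce=cv2.connectedComponentsWithStats(cv2.inRange(h,lo,hi))
        for i in range(1,n):
            if s[i,4]>15: print(nm,s[i],ce[i].round(1),ray(c,*ce[i],.298).round(3))
print(arm.observe())
cv2.imwrite('pics/both.png',cv2.resize(np.vstack([a['color'],b['color']])[:,:,::-1],None,fx=.78,fy=.78))
E
```

```text
[1.33789141 0.53520425 0.81689005] [ 0.39685868  0.79907659 -0.40451138 -0.20087393] [[446.82229635   0.         263.23398275]
 [  0.         446.82229635 193.97306862]
 [  0.           0.           1.        ]]
y [252 115   8  17 132] [255.5 123. ] [ 0.548 -0.088  0.298]
y [380 157  13  21 196] [386.  166.9] [0.539 0.258 0.298]
r [294 185  28  28 373] [306.1 196.5] [0.731 0.18  0.298]
r [400 194  21  25 209] [410.  205.2] [0.636 0.352 0.298]
r [332 205  18  14 133] [338.4 210.4] [0.732 0.251 0.298]
r [389 282  14  10 105] [395.3 286.3] [0.843 0.414 0.298]
r [369 300  14  11 120] [375.6 305.2] [0.895 0.406 0.298]
[0.47579081 0.02491857 1.27553485] [ 0.71583811 -0.69501376  0.04721299 -0.04798549] [[459.8124181    0.         246.0382053 ]
 [  0.         459.8124181  193.77461385]
 [  0.           0.           1.        ]]
y [130 216  11  10  85] [134.9 220.7] [0.543 0.263 0.298]
y [295 217  11  11  99] [300.1 221.9] [ 0.551 -0.089  0.298]
r [183 162  20  20 314] [192.4 171.4] [0.654 0.145 0.298]
r [156 175  20  20 317] [165.7 184.8] [0.623 0.201 0.298]
r [131 182  10  10  76] [135.2 1
[... 172 characters left out ...]
 337.5] [0.304 0.201 0.298]
{'time_s': 0.1, 'joint_positions': array([ 1.12946226e+00,  5.28398539e-01,  1.43376764e+00, -2.31161024e-05,
        1.18142535e+00, -1.78498946e-01]), 'qvel': array([ 0.00250991, -0.00082871, -0.00338656,  0.00021797,  0.00099775,
       -0.0010674 ]), 'effort': array([-6.12637177e-04, -4.43305671e+01, -1.78586090e+01, -3.16206861e-04,
        3.85933774e-03, -2.67212386e-05]), 'position': array([0.16209435, 0.60297135, 0.24441797]), 'tcp_rot': array([ 0.09198052,  0.70121789, -0.09333121,  0.70080122]), 'contact_force': array([ 0.07498362, -0.31182814, -0.09055764]), 'ft_torque': array([-0.02095571,  0.03034411,  0.03353923]), 'grip_width': 0.08517692826167463}
```

View pics/both.png

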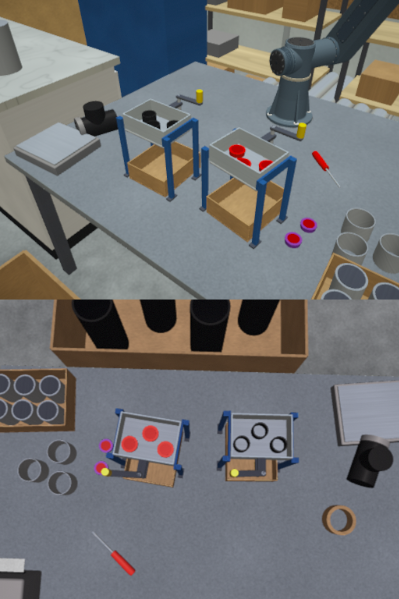

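Run:
```python
import cv2,numpy as np
a=cv2.imread('pics/t1.png')[130:260,100:260]; b=cv2.imread('pics/s1.png')[100:330,240:420]
cv2.imwrite('pics/c1.png',np.hstack([cv2.resize(a,(480,390),interpolation=cv2.INTER_CUBIC),cv2.resize(b,(305,390))]))
```

```text
(no output)
```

View pics/c1.png

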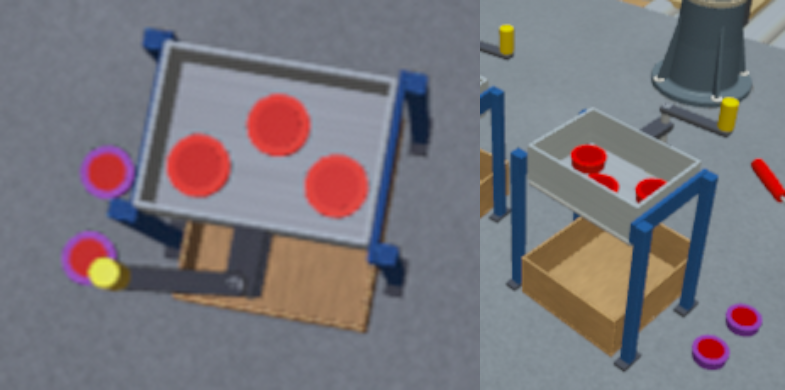

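Run:
```python
from h import *
c=cap('top')
f=lambda u,v,z: ray(c,100+u/3-.33,130+v/3-.33,z)[:2]
k=f(104,272,.31);s=f(235,283,.28)
print('knob',k,'shaft',s,np.linalg.norm(k-s))
P=[f(u,v,.256) for u,v in((167,42),(397,78),(372,242),(135,205))]
print(P,'centre',np.mean(P,0)); x=(P[0]+P[1]-P[2]-P[3]);yaw=np.arctan2(x[1],x[0]);y=P[0]-P[1];yaw2=np.arctan2(-y[0],y[1])
print('yaw',yaw,yaw2); yaw=yaw2; cen=np.mean(P,0)
sh=cen-.11*np.array([np.cos(yaw),np.sin(yaw)]);print('shaft pred',sh)
d=k-s; print('crank angle world of +y', np.arctan2(-d[0],d[1]), 'latch',np.arctan2(-d[0],d[1])-yaw)
Q=[f(175,297,.07),f(367,330,.07)];print('carton',Q,np.linalg.norm(Q[0]-Q[1]))
o=arm.observe();print(R.from_quat(o['tcp_rot']).as_matrix().round(3))
```

```text
knob [0.5433756  0.26096102] shaft [0.5403276  0.17331164] 0.08770236719870857
[array([0.72263369, 0.23732736]), array([0.70000077, 0.06238847]), array([0.57529033, 0.07676665]), array([0.59773238, 0.25419029])] centre [0.64891429 0.15766819]
yaw -0.12451136231061026 -0.12866148029976723
shaft pred [0.5398235  0.17178194]
crank angle world of +y -0.03476088317300402 latch 0.09390059712676321
carton [array([0.54018615, 0.25634926]), array([0.51646764, 0.08780703])] 0.1702029707572353
[[-0.001  0.26   0.966]
 [-0.002  0.966 -0.26 ]
 [-1.    -0.002 -0.   ]]
```

```bash
cat >> h.py <<'E'
def go(*tgts):
    o=arm.observe();M=R.from_quat(o['tcp_rot']);print('pos',o['position'].round(4),'psi',np.arctan2(*M.as_matrix()[[1,0],1]).round(3),'F',o['contact_force'].round(1),'w',o['grip_width'].round(4),'t',o['time_s'],'q',o['joint_positions'].round(2))
    for x,y,z,psi in tgts:
        T=R.from_matrix(np.column_stack([[0,0,-1],[np.cos(psi),np.sin(psi),0],[np.sin(psi),-np.cos(psi),0]]))
        print(np.r_[(M.inv()*T).as_rotvec()/2/np.pi,M.inv().apply(np.array([x,y,z])-o['position'])/.15].round(3).tolist())
E
python3 -c "
from h import *
go((.162,.603,.39,1.308),(.542,.259,.39,.5))"
```

```text
Traceback (most recent call last):
  File "h.py", line 17, in go
    o=arm.observe();M=R.from_quat(o['tcp_rot']);print('pos',o['position'].round(4),'psi',np.arctan2(*M.as_matrix()[[1,0],1]).round(3),'F',o['contact_force'].round(1),'w',o['grip_width'].round(4),'t',o['time_s'],'q',o['joint_positions'].round(2))
                                                                                                                                                                          ^^^^^^^^^^^^^^^^^^^^^
AttributeError: 'float' object has no attribute 'round'
```

```bash
sed -i "s/o\['grip_width'\].round(4)/round(o['grip_width'],4)/" h.py
python3 -c "
from h import *
go((.162,.603,.39,1.308),(.542,.259,.39,.5))"
```

```text
pos [0.1621 0.6031 0.2446] psi 1.308 F [0.4 0.2 0. ] w 0.085 t 0.15 q [ 1.13  0.53  1.43 -0.    1.18 -0.18]
[-0.0, -0.0, 0.0, -0.97, -0.002, -0.001]
[0.129, 0.0, 0.0, -0.968, -1.559, 3.041]
```

move_arm([
  [[0,0,0,-0.33,0,0,-0.15],[0,0,0,-0.66,0,0,-0.15],[0.02,0,0,-0.97,0,0,-0.15],[0.04,0,0,-0.97,-0.15,0.29,-0.15],[0.06,0,0,-0.97,-0.3,0.58,-0.15]],
])

```text
time_s: 0.65
position: [0.2347, 0.5377, 0.3921]
tcp_rot: [0.224, 0.671, -0.222, 0.672]
contact_force: [1.3, -0.5, -0.3]
grip_width: 0.0362
```

move_arm([
  [[0.02,0,0,0,-0.15,0.29,-0.15],[0.04,0,0,0,-0.3,0.58,-0.15],[0.06,0,0,0,-0.45,0.87,-0.15],[0.06,0,0,0,-0.5,0.98,-0.15],[0.06,0,0,0,-0.5,0.98,-0.15]],
])

```text
time_s: 1.15
position: [0.3085, 0.3874, 0.3919]
tcp_rot: [0.347, 0.616, -0.345, 0.617]
contact_force: [-0.3, -0.1, -0.0]
grip_width: 0.0365
```

```bash
python3 -c "
from h import *
go((.542,.259,.39,.5))"
```

```text
pos [0.3085 0.3874 0.3919] psi 0.548 F [-0.3 -0.1 -0. ] w 0.0365 t 1.15 q [ 0.67  0.2   1.54 -0.    1.4   0.12]
[0.008, -0.0, -0.0, 0.014, 0.882, 1.542]
```

move_arm([
  [[0.008,0,0,0,0.15,0.27,-0.15],[0.008,0,0,0,0.3,0.53,-0.15],[0.008,0,0,0,0.45,0.8,-0.15],[0.008,0,0,0,0.57,1.0,-0.15],[0.008,0,0,0,0.57,1.0,-0.15]],
])

```text
time_s: 1.65
position: [0.4634, 0.303, 0.3912]
tcp_rot: [0.363, 0.606, -0.362, 0.608]
contact_force: [0.1, -1.0, -0.0]
grip_width: 0.0362
```

```bash
python3 -c "
from h import *
go((.542,.259,.39,.5))"
```

```text
pos [0.4634 0.303  0.3912] psi 0.494 F [ 0.1 -1.  -0. ] w 0.0362 t 1.65 q [ 0.38  0.29  1.41 -0.    1.44 -0.12]
[-0.001, 0.0, -0.001, 0.01, 0.322, 0.507]
```

move_arm([
  [[0,0,0,0,0.16,0.25,-0.15],[0,0,0,0,0.322,0.507,-0.15],[0,0,0,0,0.322,0.507,-0.15],[0,0,0,0,0.322,0.507,-0.15]],
])

```text
time_s: 2.05
position: [0.5416, 0.2598, 0.3906]
tcp_rot: [0.363, 0.607, -0.362, 0.607]
contact_force: [-1.0, 0.2, 1.0]
grip_width: 0.0361
```

Run:
```python
from h import *
go((.542,.259,.298,.5))
c=cap('wrist','w1.png');s=cap('scene')
h=cv2.cvtColor(c['color'],cv2.COLOR_RGB2HSV)
n,_,st,ce=cv2.connectedComponentsWithStats(cv2.inRange(h,(22,120,100),(35,255,255)))
for i in range(1,n):
    if st[i,4]>15: print(st[i],ce[i],ray(c,*ce[i],.318))
b=cv2.resize(s['color'][60:260,220:440,::-1],(423,384))
cv2.imwrite('pics/w1b.png',cv2.resize(np.hstack([c['color'][:,:,::-1],b]),None,fx=.85,fy=.85))
```

```text
pos [0.5416 0.2598 0.3906] psi 0.494 F [-1.   0.2  1. ] w 0.0361 t 2.05 q [ 0.26  0.37  1.3   0.    1.48 -0.23]
[-0.001, -0.0, -0.0, 0.617, -0.001, 0.007]
[247 181  27  39 842] [259.81472684 200.26603325] [0.53858464 0.26504395 0.318     ]
[246 227  11   8  54] [251.85185185 230.31481481] [0.54524248 0.2390445  0.318     ]
```

View pics/w1b.png

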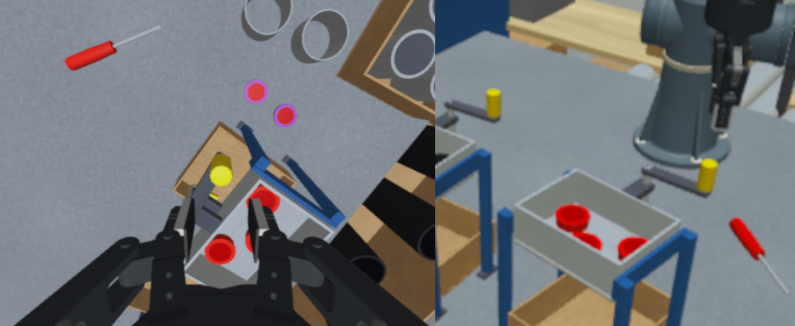

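Run:
```python
from h import *
c=cap('wrist')
print(ray(c,260,206.5,.318), proj(c,[.542,.259,.318]))
```

```text
[0.54025241 0.26083984 0.318     ] [260.83820178 209.36917805]
```

move_arm([
  [[0,0,0,0.15,0,0,-0.15],[0,0,0,0.3,0,0,-0.15],[0,0,0,0.45,0,0,-0.15],[0,0,0,0.6,0,0,-0.15],[0,0,0,0.61,0,0,-0.15]],
])

```text
time_s: 2.7
position: [0.5374, 0.2611, 0.2972]
tcp_rot: [0.36, 0.609, -0.362, 0.607]
contact_force: [-1.0, -0.2, -0.5]
grip_width: 0.0362
```

Run:
```python
from h import *
P=[]
for l in (.25,.4,.55,.7,.85,1.0,1.15,1.3):
    a=-.127+l; P.append((.540-.085*np.sin(a),.1725+.085*np.cos(a),.299,.5))
print(np.round(P,3));go(*P)
```

```text
[[0.53  0.257 0.299 0.5  ]
 [0.517 0.254 0.299 0.5  ]
 [0.505 0.25  0.299 0.5  ]
 [0.494 0.244 0.299 0.5  ]
 [0.484 0.236 0.299 0.5  ]
 [0.475 0.227 0.299 0.5  ]
 [0.467 0.217 0.299 0.5  ]
 [0.462 0.205 0.299 0.5  ]]
pos [0.5374 0.2611 0.2972] psi 0.499 F [-1.  -0.2 -0.5] w 0.0362 t 2.7 q [ 0.27  0.44  1.44  0.    1.27 -0.23]
[-0.0, -0.0, 0.001, -0.012, -0.059, 0.0]
[-0.0, -0.0, 0.001, -0.011, -0.141, -0.025]
[-0.0, -0.0, 0.001, -0.011, -0.225, -0.038]
[-0.0, -0.0, 0.001, -0.011, -0.309, -0.038]
[-0.0, -0.0, 0.001, -0.01, -0.393, -0.025]
[-0.0, -0.0, 0.001, -0.01, -0.475, -0.0]
[-0.0, -0.0, 0.001, -0.01, -0.551, 0.037]
[-0.0, -0.0, 0.001, -0.009, -0.621, 0.085]
```

move_arm([
  [[0,0,0,-0.01,-0.06,0,-0.15],[0,0,0,-0.01,-0.1,-0.015,-0.15],[0,0,0,-0.01,-0.14,-0.025,-0.15],[0,0,0,-0.01,-0.18,-0.03,-0.15],[0,0,0,-0.01,-0.225,-0.038,-0.15]],
])

```text
time_s: 3.2
position: [0.5049, 0.25, 0.2999]
tcp_rot: [0.361, 0.609, -0.362, 0.607]
contact_force: [0.3, -0.5, 0.6]
grip_width: 0.036
```

Run:
```python
from h import *
P=[]
for l in (.7,.85,1.0,1.15,1.3):
    a=-.127+l; P.append((.540-.085*np.sin(a),.1725+.085*np.cos(a),.299,.5))
go(*P)
c=cap('scene')
cv2.imwrite('pics/s2.png',cv2.resize(c['color'][80:330,220:440,::-1],None,fx=2,fy=2))
```

```text
pos [0.5049 0.25   0.2999] psi 0.499 F [ 0.3 -0.5  0.6] w 0.036 t 3.2 q [ 0.26  0.38  1.52  0.    1.24 -0.24]
[-0.0, -0.0, 0.0, 0.006, -0.084, 0.0]
[-0.0, -0.0, 0.0, 0.006, -0.168, 0.013]
[-0.0, -0.0, 0.0, 0.006, -0.249, 0.038]
[-0.0, -0.0, 0.0, 0.006, -0.325, 0.075]
[-0.0, -0.0, 0.0, 0.006, -0.395, 0.123]
```

View pics/s2.png

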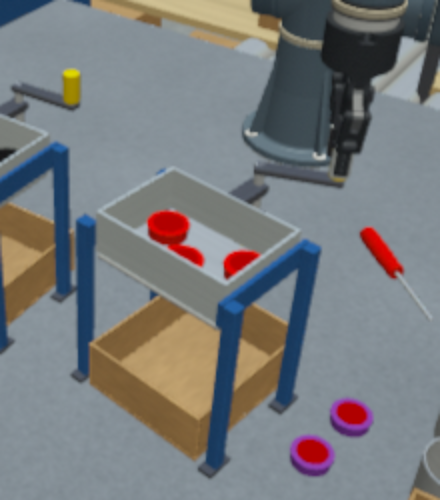

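The scene view shows the knob caged between the fingers at about crop (342,175). The crank is partly swung, the floor is still shut and the caps are in the bin. I'll carry on along the arc.

move_arm([
  [[0,0,0,0.005,-0.04,0,-0.15],[0,0,0,0.005,-0.085,0,-0.15],[0,0,0,0.005,-0.125,0.005,-0.15],[0,0,0,0.005,-0.17,0.013,-0.15],[0,0,0,0.005,-0.21,0.025,-0.15]],
])

```text
time_s: 3.75
position: [0.477, 0.2307, 0.2989]
tcp_rot: [0.36, 0.609, -0.362, 0.606]
contact_force: [0.6, 1.5, -0.4]
grip_width: 0.0365
```

Run:
```python
from h import *
P=[]
for l in (1.0,1.1,1.2,1.3):
    a=-.127+l; P.append((.540-.085*np.sin(a),.1725+.085*np.cos(a),.299,.5))
go(*P)
```

```text
pos [0.477  0.2307 0.2989] psi 0.499 F [ 0.6  1.5 -0.4] w 0.0365 t 3.75 q [ 0.24  0.34  1.6   0.    1.21 -0.26]
[-0.0, -0.0, 0.001, -0.001, -0.024, 0.014]
[-0.0, -0.0, 0.001, -0.001, -0.076, 0.037]
[-0.0, -0.0, 0.001, -0.0, -0.125, 0.066]
[-0.0, -0.0, 0.001, -0.0, -0.171, 0.099]
```

move_arm([
  [[0,0,0,0,-0.03,0.014,-0.15],[0,0,0,0,-0.076,0.037,-0.15],[0,0,0,0,-0.125,0.066,-0.15],[0,0,0,0,-0.17,0.1,-0.15],[0,0,0,0,-0.17,0.1,-0.15]],
])

```text
time_s: 4.25
position: [0.4611, 0.2041, 0.2989]
tcp_rot: [0.36, 0.609, -0.363, 0.606]
contact_force: [0.1, 0.5, -0.2]
grip_width: 0.0364
```

Run:
```python
from h import *
go()
c=cap('scene');t=cap('top')
cv2.imwrite('pics/s3.png',np.hstack([cv2.resize(c['color'][80:330,220:440,::-1],(396,450)),cv2.resize(t['color'][130:280,100:232,::-1],(396,450))]))
```

```text
pos [0.4611 0.2041 0.2989] psi 0.498 F [ 0.1  0.5 -0.2] w 0.0364 t 4.25 q [ 0.2   0.3   1.66 -0.    1.19 -0.3 ]
```

View pics/s3.png

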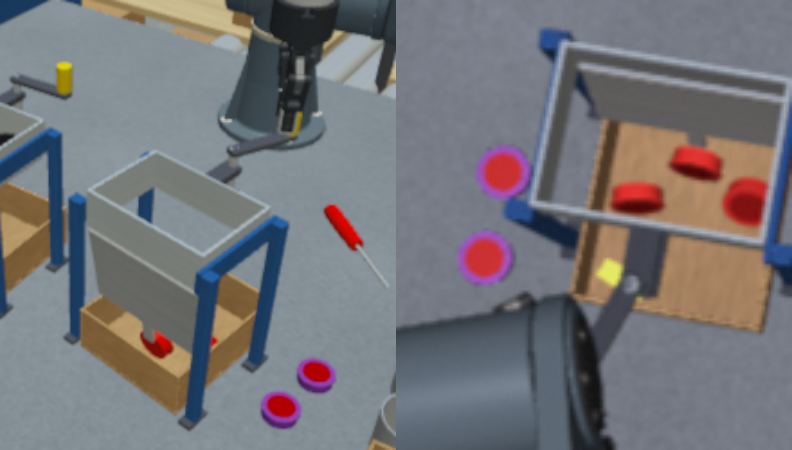

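The floor has dropped and the three caps are falling into the carton. I'll lift straight off the knob and back away.

move_arm([
  [[0,0,0,-0.12,0.01,0,-0.15],[0,0,0,-0.3,0.01,0,-0.15],[0,0,0,-0.5,0.01,0,-0.15],[0,0,0,-0.7,0.01,0,-0.15],[0,0,0,-0.7,0.01,0,-0.15]],
])

```text
time_s: 4.85
position: [0.4659, 0.2063, 0.4084]
tcp_rot: [0.362, 0.607, -0.36, 0.609]
contact_force: [0.6, -0.9, -0.4]
grip_width: 0.0362
```

move_arm([
  [[0,0,0,0,0.2,-0.2,-0.15],[0,0,0,0,0.4,-0.4,-0.15],[0,0,0,0,0.6,-0.6,-0.15],[0,0,0,0,0.8,-0.6,-0.15],[0,0,0,0,0.8,-0.6,-0.15]],
])

```text
time_s: 5.35
position: [0.5302, 0.3448, 0.4063]
tcp_rot: [0.361, 0.607, -0.36, 0.609]
contact_force: [-0.3, -0.2, -0.3]
grip_width: 0.0363
```

move_arm([
  [[0,0,0,0,0,0,-0.15],[0,0,0,0,0,0,-0.15],[0,0,0,0,0,0,-0.15],[0,0,0,0,0,0,-0.15],[0,0,0,0,0,0,-0.15]],
])

```text
time_s: 5.85
position: [0.5299, 0.3443, 0.4069]
tcp_rot: [0.362, 0.607, -0.36, 0.609]
contact_force: [0.1, -0.6, -0.2]
grip_width: 0.0361
```

Run:
```python
from h import *
go()
c=cap('scene');t=cap('top')
cv2.imwrite('pics/s4.png',np.hstack([cv2.resize(c['color'][80:330,180:420,::-1],(384,400)),cv2.resize(t['color'][130:280,100:256,::-1],(416,400))]))
```

```text
pos [0.5299 0.3443 0.4069] psi 0.5 F [ 0.1 -0.6 -0.2] w 0.0361 t 5.85 q [ 0.4   0.41  1.19 -0.    1.54 -0.1 ]
```

View pics/s4.png

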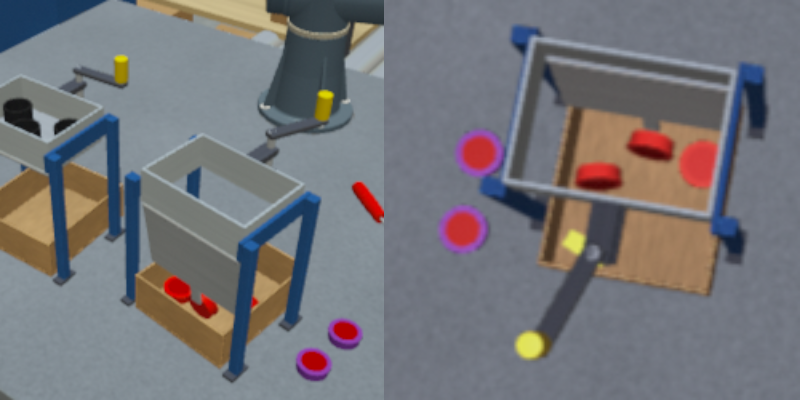

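The floor hangs open, the crank is free with its knob at right-crop (530,345), and the caps are in the carton. Two of them look to be on edge, so I'll check that they stay put.

move_arm([
  [[0,0,0,0,0,0,-0.15],[0,0,0,0,0,0,-0.15],[0,0,0,0,0,0,-0.15],[0,0,0,0,0,0,-0.15],[0,0,0,0,0,0,-0.15]],
])

```text
time_s: 6.45
position: [0.53, 0.3445, 0.4067]
tcp_rot: [0.361, 0.607, -0.36, 0.609]
contact_force: [-0.4, -0.3, -0.3]
grip_width: 0.0365
```

move_arm([
  [[0,0,0,0,0,0,-0.15],[0,0,0,0,0,0,-0.15],[0,0,0,0,0,0,-0.15],[0,0,0,0,0,0,-0.15],[0,0,0,0,0,0,-0.15]],
])

```text
time_s: 6.95
position: [0.53, 0.3445, 0.4067]
tcp_rot: [0.361, 0.607, -0.36, 0.609]
contact_force: [0.6, 0.0, 0.1]
grip_width: 0.0366
```

Run:
```python
from h import *
go()
c=cap('scene');t=cap('top')
b=np.hstack([cv2.resize(c['color'][80:330,180:420,::-1],(384,400)),cv2.resize(t['color'][130:280,100:256,::-1],(416,400))])
a=cv2.imread('pics/s4.png');print('changed px',(cv2.absdiff(a,b).max(2)>40).sum())
cv2.imwrite('pics/s5.png',b)
h=cv2.cvtColor(t['color'],cv2.COLOR_RGB2HSV)
n,_,s,ce=cv2.connectedComponentsWithStats(cv2.inRange(h,(0,150,60),(8,255,255)))
for i in range(1,n):
    if s[i,4]>30: print(s[i],ray(t,*ce[i],.03).round(3))
```

```text
pos [0.53   0.3445 0.4067] psi 0.5 F [0.6 0.  0.1] w 0.0366 t 6.95 q [ 0.4   0.41  1.19 -0.    1.54 -0.1 ]
changed px 0
[191 179  18  11 147] [0.668 0.156 0.03 ]
[131 182  10  10  77] [0.655 0.333 0.03 ]
[211 183  14  17 189] [0.651 0.107 0.03 ]
[172 191  17  10 154] [0.634 0.209 0.03 ]
[124 211  11  10  81] [0.576 0.345 0.03 ]
[143 323  30  30 311] [0.257 0.249 0.03 ]
```

View pics/s5.png

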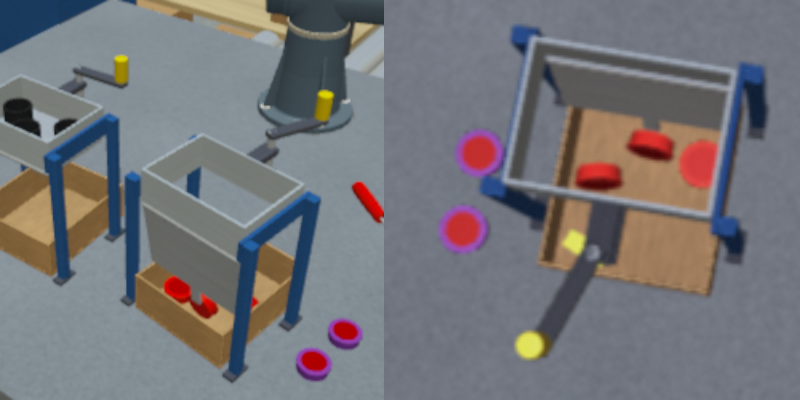

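```bash
python3 -c "
from bench import arm
print(arm.finish_job())"
```

```text
the job is handed in; nothing more can be done
None
```

I swung the red bin's crank out to about 1.2 rad, following the arc with the fingers loosely around the knob. The latch let go, the floor dropped open, and all three red caps fell into the carton below. I then lifted off the knob, backed the gripper away and handed the job in at about 7 s.

In the last check, pictures about 1.1 s apart were identical. They showed:
- **Red caps:** all three at rest inside the carton. One lies flat; the other two look to be standing on edge.
- **Bins:** the red floor hangs open. The other bin looks shut, with its couplings still in it and its crank untouched.
- **Gripper:** clear of everything, with no contact force beyond sensor noise (under 1 N).

No check failed. The top and wrist cameras agreed on the knob's position to within about 2 mm.

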